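Shut the sample drawer and hold the probe in the tester's guide bush

ROBOT

A 7-joint arm with a two-finger parallel gripper is mounted at the origin on the work surface. World frame = base frame: x ahead of the robot, y to its left, z up, the work surface at z = 0. Lengths are in m, angles in rad, forces in N, time in s.
With the tool pointing down it reaches from about 0.4 to 0.875 m from the base axis. Payload 19.3 kg.
Tool frame: the origin (TCP) lies at the very end of the fingers, on their centre line; the grasp point (between the pads) lies 19 mm behind it; z points along the fingers, y is the direction in which the jaws open and shut (so a half turn about z gives the same grasp; the last joint's range is limited). The gripper opens to 85 mm and grips with 20 to 120 N. Pads are 22 mm wide; open, the fingers measure 114 mm over their backs; the gripper's body (76 mm by 85 mm) begins 54 mm behind the grasp point. The pads swing forward as they close: fully open they stand 13 mm farther back than shut.
Start: joints at [1.16, 0.521, -0.036, 1.599, 0.021, 1.021, -0.113], TCP at [0.209, -0.589, 0.231] pointing down, gripper open.
Joint ranges: [-2.91, 2.91], [-0.3, 2.13], [-1.5, 1.42], [0.17, 2.43], [-1.26, 4.41], [0.16, 1.93], [-2.52, 2.52]. Speed limits (rad/s): [1.89, 1.89, 2.39, 2.39, 3.01, 3.01, 3.01].

INTERFACE

Orientations are given as [roll, pitch, yaw] about the fixed x, y, z axes, in that order (R = Rz(yaw) Ry(pitch) Rx(roll)).
In Python, from workcell import bot, grab_frame, calibration, workorder gives the robot as it stands.
- The arm moves only by the tool move_arm, never from a script. Its arguments are lists of equal length, an entry for each row: "jaw": the closure in counts, from 0 (fully open) to 255 (shut); "dp": the shift along the tool's x, y, z in units of 800 mm (1.0 is 800 mm), a list of three; "rotation": the turn, a rotation vector about the tool's x, y, z in units of pi rad (1.0 is pi rad), a list of three. In form: {"jaw": [jaw, ...], "dp": [[dx, dy, dz], ...], "rotation": [[rx, ry, rz], ...]}. A call has 1 to 10 rows; each row shifts and turns the commanded pose from where the row before left it, along the tool's axes as they then stand; what a row does not reach is not made up. A row lasts 1/8 s, in which the tool goes at most 62.5 mm and 10.7 degrees, less where a joint would pass 70% of its speed; a pose out of reach is approached as far as the arm can. A call with a number of a shift or a turn outside -1 to 1 is refused whole. A call with a gripper value outside its range is refused whole. The fingers move at their own pace and stop on an object; "squeeze" is the grip in N (left out, the last holds). Time passes only in rows, so rows that do not move let the fingers close. It gives the time, the measured TCP pose, the force and the opening at its end, in the units of the state.
- bot.observe(): the state, without advancing time (a new reading comes with each control period).
- grab_frame(name): name is "scene" or "top"; returns the picture (400x640x3 uint8, blue, green, red); there is no depth.
- calibration(name): a dict with "camera_matrix" (3x3 intrinsics, pixels), "T" (4x4, takes a point from camera to world coordinates). Camera axes: x right, y down, z forward; pixel columns grow to the right and rows downward; lengths in m; the calibration is good to about 2 mm. A picture is of the moment at which its call begins. calibration takes no time and is no camera call.
- workorder.job_done(): hands the job in, once; it reports no verdict.
The state is a dict: "clock": time; "qpos": joint angles; "qd": joint speeds; "joint_efforts": joint torques, N m; "position": TCP position; "tool_rot": TCP orientation; "force": force on the tool from outside, world axes, zero at the start; "moment": the same for the moment, N m; "grip_width": finger opening in m.
Only numpy, scipy, OpenCV 4.12 (cv2) and the standard library are available. Lean on these libraries where they do the work, as an engineer would, in place of code of your own. Each camera call takes 0.05 s, during which the arm holds its last target. There are 200 camera calls.

TASK

The sample is loaded: first push the test fixture's drawer fully shut. Then take the probe (the tool in the rack with the square grip) and lower its rod down the guide hole on top of the fixture without the probe ever touching the fixture, until its collar hangs about a centimetre above the guide's rim. Finish while still holding it there, still, upright and centred in the hole, and leave everything else on the bench alone.

Things in the scene. Friction and masses are not known exactly. Their poses are not given: they have to be found in the camera images.
- fixture: Test fixture fixed to the bench, white housing 130 x 130 mm with an aluminium top plate at 95 mm height, steel guide bush on top. Origin: centre of its underside, on the bench. At yaw 0 its drawer front faces -x; z up; the drawer opens along the fixture's -x and shuts along +x.
- guide (a point): Centre of the guide bush's upper rim, 115 mm above the bench, straight above the fixture's origin. The bush is 48 mm in outer diameter and stands 20 mm above the top plate. The vertical bore is 22 mm in diameter through the bush and 24 mm through the 10 mm top plate, so it ends 30 mm below this rim, in the hollow over the drawer. With the drawer shut the sample lies clamped in a small vise below, its highest part 82 mm below this rim.
- drawer (a joint): How far the drawer is open in m: 0 fully shut (end stop), 0.08 fully open. Slides with about 1.5 N of friction, and stays where it is left.
- drawer_bar (a point): Middle of the drawer's bar handle (moves with the drawer), 65 mm above the bench. The steel bar is 12 mm thick and 70 mm long (plus rounded ends), along the fixture's y; its axis stands 27 mm in front of the drawer's front plate (128 mm wide, from 12 to 84 mm height). Two 10 mm thick stems, 30 mm either side of the middle, join them.
- rack: Aluminium tool rack fixed to the bench, 70 mm (x) by 210 mm (y), top at 90 mm height; origin: centre of its underside. Three vertical 13 mm holes through its 10 mm top plate at y = -70, 0 and 70 mm; each holds one tool that hangs by its collar. Open below and at front and back.
- probe: The probe, about 0.12 kg: a steel rod 10 mm in diameter and 75 mm long below a collar 26 mm in diameter and 6 mm thick, and above the collar an aluminium grip of 24 x 24 mm square section, 50 mm tall. Origin: centre of the collar's underside, on the rod's axis; z up along the rod, x and y square to the grip's sides. The grip reaches from z = 6 to 56 mm. In the rack the collar rests on the top, so the origin is 90 mm above the bench.
- probe_tip (a point): Lower end of the probe's rod, on the axis, 75 mm below the probe's origin.
- ball_tool: Bystander: another tool in the rack with a 30 mm ball grip (top 53 mm above its collar's underside) and a 60 mm rod. Origin: centre of the collar's underside.
- short_tool: Bystander: another tool in the rack with a short round grip 24 mm in diameter (top 34 mm above its collar's underside) and a 50 mm rod. Origin: centre of the collar's underside.
- puck: Bystander: steel calibration weight, 40 mm in diameter, 26 mm tall, between and in front of rack and fixture; origin under its centre.
- sample_box: Bystander: clear flat sample box 90 x 60 x 24 mm; origin under its centre.
- bottle: Bystander: white plastic bottle, 56 mm in diameter, 130 mm tall; origin under its centre.
- console: Bystander: white joystick console 170 x 100 mm, 35 mm high, 84 mm at the stick; origin under its centre.
- screwdriver: Bystander: screwdriver lying on the bench, 160 mm long; origin near its middle.
- jar: Bystander: small glass jar, 50 mm in diameter, 55 mm tall; origin under its centre.
Things that resemble listed ones, but are neither listed nor needed, are in the scene too. What is shaped like the rack but green is not meant.

How it is judged:
By the outcome, as a careful person would: the job done as asked, in the order asked, and still so for the second after the job is handed in, while the arm keeps its last pose, push and grip.
It also fails if it takes over 58 s, if anything falls off the work surface, if the arm or the gripper's body presses on something with over 40 N, if the wrist force passes 120 N, or if a joint passes its speed limit or range.

## Working session

There is one attempt and no reset: what is moved stays moved. The work goes in short steps, Python scripts to look and compute and a tool call to move; the robot and the scene stay as the last step left them, time stands still between calls to the robot, and variables do not carry over. Pictures are saved under pics/ and viewed, about 8 in all and at most 12, crops included, and the job is handed in when it is done.

Besides the shell and the picture viewer there is one more tool, called after ">>>" as name(argument=value, ...) on one line, values as JSON. move_arm: Moves the arm, as the interface text tells. Shifts and turns lie within -1 to 1; 1 stands for 800 mm of shift or pi rad of turn. Its arguments: {"type":"object","properties":{"jaw":{"type":"array","items":{"type":"number"}},"dp":{"type":"array","items":{"type":"array","items":{"type":"number","minimum":-1,"maximum":1}}},"rotation":{"type":"array","items":{"type":"array","items":{"type":"number","minimum":-1,"maximum":1}}},"squeeze":{"type":"number"}},"required":["jaw","dp","rotation"]}

```bash
mkdir -p pics && ls
python3 - <<'E'
from workcell import bot, grab_frame, calibration
import cv2,numpy as np
np.set_printoptions(precision=4,suppress=True)
for n in("scene","top"):
    cv2.imwrite(f"pics/{n}0.png",grab_frame(n)); c=calibration(n); print(n,np.array(c["camera_matrix"]),np.array(c["T"]))
print(bot.observe())
E
```

```text
pics
scene [[487.1853   0.     314.3178]
 [  0.     487.1853 195.7967]
 [  0.       0.       1.    ]] [[ 0.3355  0.7342 -0.5902  1.3123]
 [ 0.942  -0.2666  0.2037 -0.2673]
 [-0.0078 -0.6243 -0.7811  1.1336]
 [ 0.      0.      0.      1.    ]]
top [[470.3782   0.     316.3617]
 [  0.     470.3782 209.4677]
 [  0.       0.       1.    ]] [[ 0.0098 -0.9815  0.1912  0.2847]
 [-0.9998 -0.0129 -0.0148  0.0005]
 [ 0.017  -0.191  -0.9814  1.5351]
 [ 0.      0.      0.      1.    ]]
{'clock': 0.1, 'qpos': array([ 1.1598,  0.522 , -0.0363,  1.5999,  0.0212,  1.0211, -0.1128]), 'qd': array([-0.0009, -0.0016,  0.0017, -0.0016, -0.0005,  0.0001,  0.0017]), 'joint_efforts': array([  0.0048, -92.8489,   1.9846, -37.0532,   0.0182,   0.0054,
        -0.    ]), 'position': array([ 0.2087, -0.5888,  0.2308]), 'tool_rot': array([-3.1406,  0.0001,  0.3407]), 'force': array([-0.8236, -0.7068,  0.3756]), 'moment': array([-0.0272,  0.0167, -0.0188]), 'grip_width': 0.08573622533387823}
```

View pics/scene0.png

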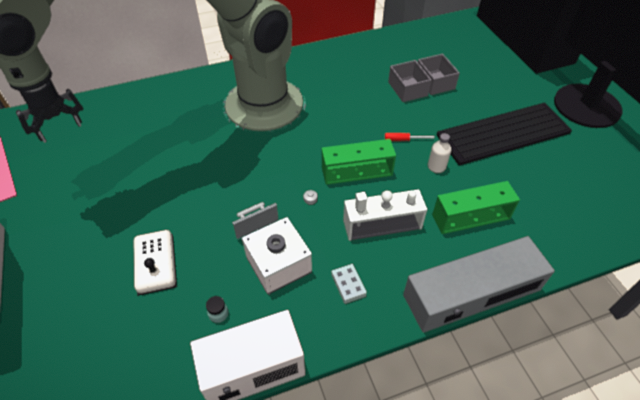

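View pics/top0.png

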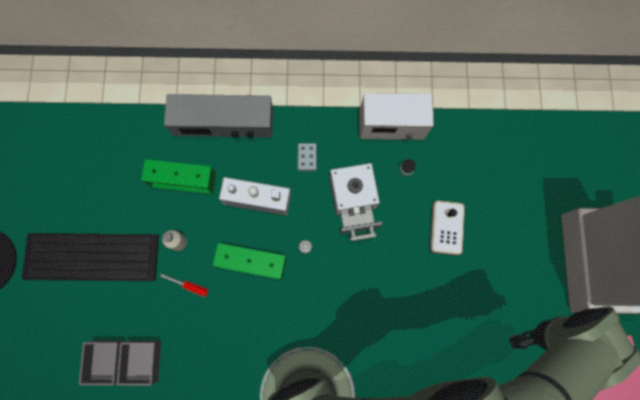

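Scene shows the fixture at (277,250) with its drawer open toward the robot, handle at (257,212). The only aluminium rack is at (385,212); the other two racks are green. Its tools in the scene view are a square block at (361,203), a ball at (387,200) and a short tool at (412,198). In the top view they are at (276,194), (253,191) and (232,187). The square one should be the probe, so I'll enlarge to confirm.

Run:
```python
import cv2,numpy as np
a=cv2.imread("pics/top0.png")[140:250,210:390]; b=cv2.imread("pics/scene0.png")[180:300,225:435]
f=lambda i,s:cv2.resize(i,None,fx=s,fy=s,interpolation=cv2.INTER_CUBIC)
A=f(a,4)[:290*2];A=cv2.resize(a,(480,293),interpolation=cv2.INTER_CUBIC)
A=f(a,4);B=f(b,4)
A=cv2.resize(A,(500,305));B=cv2.resize(B,(500,286))
cv2.imwrite("pics/c1.png",np.vstack([A,B]))
```

```text
(no output)
```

View pics/c1.png

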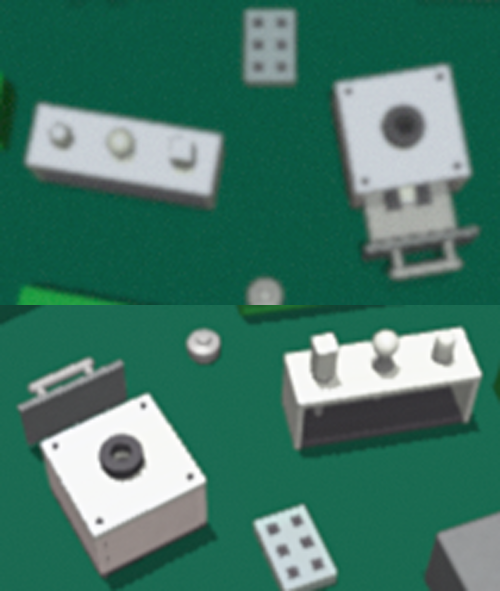

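The crop confirms it: the tool nearest the fixture has the square flat-topped grip (crop (182,152), top view (276,195)), and the others are a ball and a short cylinder. Now I'll measure.

```bash
cat > h.py <<'E'
import cv2,numpy as np
from workcell import bot, grab_frame, calibration
np.set_printoptions(precision=4,suppress=True)
def cast(n,uv,z):
    c=calibration(n);K=np.array(c["camera_matrix"]);T=np.array(c["T"])
    uv=np.atleast_2d(uv).astype(float)
    d=np.c_[uv,np.ones(len(uv))]@np.linalg.inv(K).T@T[:3,:3].T
    return T[:3,3]+d*((z-T[2,3])/d[:,2:3])
def proj(n,p):
    c=calibration(n);K=np.array(c["camera_matrix"]);T=np.array(c["T"])
    q=(np.atleast_2d(p)-T[:3,3])@T[:3,:3]@K.T
    return q[:,:2]/q[:,2:]
E
python3 - <<'E'
from h import *
P={}
for n,box,thr in(("top",(140,250,210,390),170),("scene",(180,300,225,435),200)):
    im=cv2.imread(f"pics/{n}0.png");h=cv2.cvtColor(im,cv2.COLOR_BGR2HSV)
    m=((h[...,2]>thr)&(h[...,1]<50)).astype(np.uint8);M=np.zeros_like(m)
    r0,r1,c0,c1=box;M[r0:r1,c0:c1]=m[r0:r1,c0:c1]
    cs,_=cv2.findContours(M,cv2.RETR_EXTERNAL,cv2.CHAIN_APPROX_NONE)
    for c in sorted(cs,key=cv2.contourArea)[::-1][:3]:
        if cv2.contourArea(c)<300: continue
        r=cv2.minAreaRect(c);q=cv2.approxPolyDP(cv2.convexHull(c),4,True)[:,0]
        z=.095 if r[0][0]>300 and n=="top" or (n=="scene" and r[0][0]<330) else .09
        W=cast(n,q,z)[:,:2]
        print(n,"area",cv2.contourArea(c),"px",q.tolist(),"\n W",W.tolist(),"mean",W.mean(0),"sides",np.linalg.norm(W-np.roll(W,-1,0),axis=1))
    # bush
    d=((h[...,2]<130)&(h[...,1]<90)).astype(np.uint8)
    u,v=((355,185) if n=="top" else (276,243))
    D=np.zeros_like(d);D[v-13:v+13,u-13:u+13]=d[v-13:v+13,u-13:u+13]
    k,l,s,ce=cv2.connectedComponentsWithStats(D);i=1+s[1:,4].argmax()
    cc,_=cv2.findContours((l==i).astype(np.uint8),cv2.RETR_EXTERNAL,cv2.CHAIN_APPROX_NONE)
    print(n,"bush",s[i],ce[i],cv2.fitEllipse(cc[0]),"W.115",cast(n,ce[i],.115),"W.105",cast(n,ce[i],.105))
E
```

```text
top area 1557.5 px [[370, 164], [378, 201], [358, 212], [338, 208], [332, 170]] 
 W [[0.7150002513164113, -0.19072419307177088], [0.5948043307587417, -0.21442677410936506], [0.5588561296140755, -0.1513234646492662], [0.5707605184225469, -0.08883680494823083], [0.6934329755585372, -0.06965857160963022]] mean [ 0.6266 -0.143 ] sides [0.1225 0.0726 0.0636 0.1242 0.123 ]
top area 1336.0 px [[224, 178], [288, 189], [285, 208], [220, 198]] 
 W [[0.6636712580060271, 0.2715801875368709], [0.6307620481647447, 0.06873624646000687], [0.5695690958783592, 0.07681168601056479], [0.5988312866466853, 0.2810217711061455]] mean [0.6157 0.1745] sides [0.2055 0.0617 0.2063 0.0655]
top bush [348 178  14  15 169] [354.5385 185.3136] ((354.5406799316406, 185.2994384765625), (13.543010711669922, 14.048733711242676), 9.069809913635254) W.115 [[ 0.6394 -0.139   0.115 ]] W.105 [[ 0.6419 -0.14    0.105 ]]
scene area 2200.0 px [[287, 218], [310, 253], [264, 276], [243, 237]] 
 W [[0.5734212293394856, -0.08925907756142798], [0.6959099772580788, -0.06790626476861603], [0.7194839829517199, -0.19381539333904263], [0
[... 297 characters left out ...]
7713245524520257], [0.5549691888946575, 0.1303030930670937], [0.6021302881278501, 0.2809763295885648]] mean [0.6057 0.1656] sides [0.2073 0.0682 0.055  0.1579 0.0639]
scene area 620.0 px [[352, 265], [365, 291], [345, 298], [333, 271]] 
 W [[0.7607245774849256, 0.018859007929849514], [0.8367580372661183, 0.020836443308291652], [0.8375811673748071, -0.03050254542446776], [0.7605612151772415, -0.03113321000546848]] mean [ 0.7989 -0.0055] sides [0.0761 0.0513 0.077  0.05  ]
scene bush [267 235  19  18 266] [275.8008 243.5789] ((275.78924560546875, 243.57923889160156), (17.396175384521484, 17.79745864868164), 135.48719787597656) W.115 [[ 0.653  -0.1426  0.115 ]] W.105 [[ 0.6466 -0.1414  0.105 ]]
```

Checks so far: both views put the fixture centre at about (0.644,-0.141), with sides of about 125 mm and yaw of about 9.8°. The rack centre is at about (0.617,0.1745), yaw about -8.5°, long side 206 mm. That puts the probe near (0.607,0.105). Next is the bar.

```bash
cat >> h.py <<'E'
from scipy.spatial.transform import Rotation as R
def delta(p,az):
    """tool-frame dp (units of 800mm) and z rotation (units of pi) to TCP p pointing down, tool y at azimuth az deg"""
    s=bot.observe();r=R.from_euler("xyz",s["tool_rot"]);t=R.from_euler("xyz",[np.pi,0,np.radians(az+90)])
    rv=(r.inv()*t).as_rotvec()/np.pi
    print("pos",s["position"],"rot",s["tool_rot"],"F",s["force"],"w",s["grip_width"],"t",s["clock"])
    print("rotvec/pi",rv,"dp after turn",t.inv().apply(np.array(p)-s["position"])/.8,"dp now",r.inv().apply(np.array(p)-s["position"])/.8)
E
python3 - <<'E'
from h import *
b=cast("top",[[363.4,236.8]],.065)[0]; 
q=cast("scene",np.array([[62,376-305]])/(500/210)+[225,180],.065)[0]
e=np.array([np.cos(.171),np.sin(.171)]);c=np.array([.644,-.141])
for p in(b,q): print(p,"along",(p[:2]-c)@e,"lat",(p[:2]-c)@[-e[1],e[0]])
tgt=np.r_[c-e*.235,.22];print("pre",tgt)
delta(tgt,9.8)
E
```

```text
[ 0.4852 -0.171   0.065 ] along -0.16161892345022424 lat -0.0025120856757919518
[ 0.4919 -0.1687  0.065 ] along -0.15461052601047326 lat -0.0013994028754231564
pre [ 0.4124 -0.181   0.22  ]
pos [ 0.2087 -0.5888  0.2308] rot [-3.1406  0.0001  0.3407] F [-0.8236 -0.7068  0.3756] w 0.08573622533387823 t 0.1
rotvec/pi [-0.0003 -0.0002 -0.446 ] dp after turn [0.459  0.3377 0.0135] dp now [ 0.4103 -0.3954  0.0138]
```

>>> move_arm(jaw=[255,255,255,255,255,255,255,255], dp=[[0,0,0],[0,0,0],[0,0,0],[0,0,0],[0,0,0],[0,0,0],[0,0,0],[0,0,0]], rotation=[[0,0,-0.0557],[0,0,-0.0557],[0,0,-0.0557],[0,0,-0.0557],[0,0,-0.0557],[0,0,-0.0557],[0,0,-0.0557],[0,0,-0.0557]])

```text
clock: 1.1
position: [0.2088, -0.5889, 0.231]
tool_rot: [-3.141, -0.001, 1.746]
force: [0.5, 0.0, -0.2]
grip_width: 0.0001
```

Run:
```python
from h import *
delta([.436,-.177,.2],9.8);print(bot.observe()["qpos"])
```

```text
pos [ 0.2088 -0.5889  0.231 ] rot [-3.1415 -0.0007  1.7464] F [ 0.5084  0.0476 -0.2343] w 0.0001275258225395514 t 1.1
rotvec/pi [-0.     -0.0002  0.0014] dp after turn [0.459  0.3675 0.0387] dp now [0.4573 0.3696 0.039 ]
[ 1.3847  0.5426 -0.3717  1.5866  0.2173  1.0541  1.1293]
```

>>> move_arm(jaw=[255,255,255,255,255,255,255,255,255,255], dp=[[0.0457,0.037,0.004],[0.0457,0.037,0.004],[0.0457,0.037,0.004],[0.0457,0.037,0.004],[0.0457,0.037,0.004],[0.0457,0.037,0.004],[0.0457,0.037,0.004],[0.0457,0.037,0.004],[0.0457,0.037,0.004],[0.0457,0.037,0.004]], rotation=[[0,0,0],[0,0,0],[0,0,0],[0,0,0],[0,0,0],[0,0,0],[0,0,0],[0,0,0],[0,0,0],[0,0,0]])

```text
clock: 2.35
position: [0.4393, -0.1773, 0.1992]
tool_rot: [-3.142, 0.0, 1.74]
force: [0.6, -1.2, -0.2]
grip_width: 0.0002
```

Run:
```python
from h import *
delta([.434,-.177,.05],9.8);print(bot.observe()["qpos"])
```

```text
pos [ 0.4393 -0.1773  0.1992] rot [-3.1415  0.      1.7405] F [ 0.6231 -1.2196 -0.1904] w 0.0002426603751187089 t 2.35
rotvec/pi [-0.      0.     -0.0004] dp after turn [ 0.0015 -0.0065  0.1864] dp now [ 0.0015 -0.0065  0.1864]
[ 0.6773  0.3639 -0.5235  2.0004  0.2419  0.8374  0.1886]
```

>>> move_arm(jaw=[255,255,255,255,255], dp=[[0.0015,-0.0065,0.06],[0,0,0.05],[0,0,0.05],[0,0,0.026],[0,0,0]], rotation=[[0,0,0],[0,0,0],[0,0,0],[0,0,0],[0,0,0]])

```text
clock: 2.98
position: [0.4326, -0.1779, 0.0494]
tool_rot: [-3.139, -0.002, 1.741]
force: [0.3, 0.5, 0.2]
grip_width: -0.0003
```

Run:
```python
from h import *
delta([.434,-.177,.05],9.8)
cv2.imwrite("pics/s1.png",cv2.resize(grab_frame("scene")[150:310,180:360],None,fx=3.3,fy=3.3,interpolation=cv2.INTER_CUBIC))
```

```text
pos [ 0.4326 -0.1779  0.0494] rot [-3.1391 -0.0015  1.7412] F [0.2827 0.5137 0.2352] w -0.0002526648248540096 t 2.975
rotvec/pi [-0.0008 -0.0005 -0.0002] dp after turn [ 0.0008  0.0018 -0.0008] dp now [ 0.0008  0.0018 -0.0008]
```

View pics/s1.png

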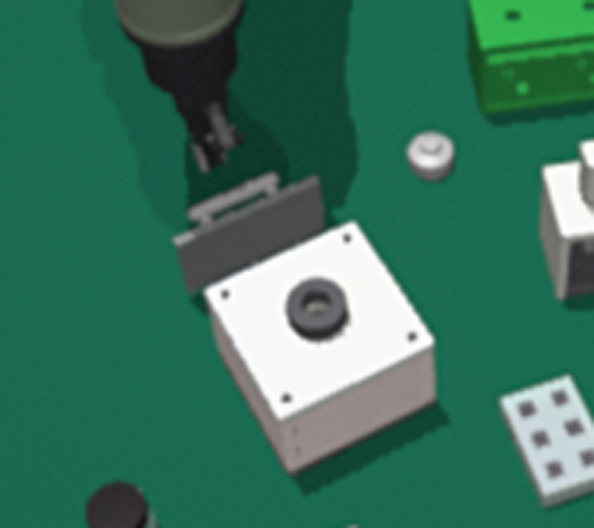

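The closed fingers (crop (207,155)) stand in front of the bar's middle (238,195), low enough and clear of everything else. Pushing now.

>>> move_arm(jaw=[255,255,255,255,255,255,255,255,255,255], dp=[[0,0.01,0],[0,0.01,0],[0,0.01,0],[0,0.01,0],[0,0.01,0],[0,0.01,0],[0,0.01,0],[0,0.01,0],[0,0,0],[0,0,0]], rotation=[[0,0,0],[0,0,0],[0,0,0],[0,0,0],[0,0,0],[0,0,0],[0,0,0],[0,0,0],[0,0,0],[0,0,0]])

```text
clock: 4.28
position: [0.4965, -0.1676, 0.0505]
tool_rot: [3.142, 0.0, 1.741]
force: [0.2, -0.2, 0.5]
grip_width: -0.0
```

Run:
```python
from h import *
s=bot.observe();e=np.array([np.cos(.171),np.sin(.171)]);print(s["force"],(s["position"][:2]-[.644,-.141])@e)
```

```text
[ 0.1724 -0.2235  0.5275] -0.14987169414389365
```

>>> move_arm(jaw=[255,255,255,255], dp=[[0,0.008,0],[0,0.008,0],[0,0.006,0],[0,0,0]], rotation=[[0,0,0],[0,0,0],[0,0,0],[0,0,0]])

```text
clock: 4.78
position: [0.5145, -0.1644, 0.0505]
tool_rot: [3.141, -0.0, 1.741]
force: [-0.4, -0.0, -0.5]
grip_width: 0.0001
```

Run:
```python
from h import *
s=bot.observe();e=np.array([np.cos(.171),np.sin(.171)]);print(s["force"],(s["position"][:2]-[.644,-.141])@e)
cv2.imwrite("pics/s2.png",cv2.resize(grab_frame("scene")[150:310,180:360],None,fx=3.3,fy=3.3,interpolation=cv2.INTER_CUBIC))
```

```text
[-0.364  -0.0021 -0.4932] -0.1316067466135924
```

View pics/s2.png

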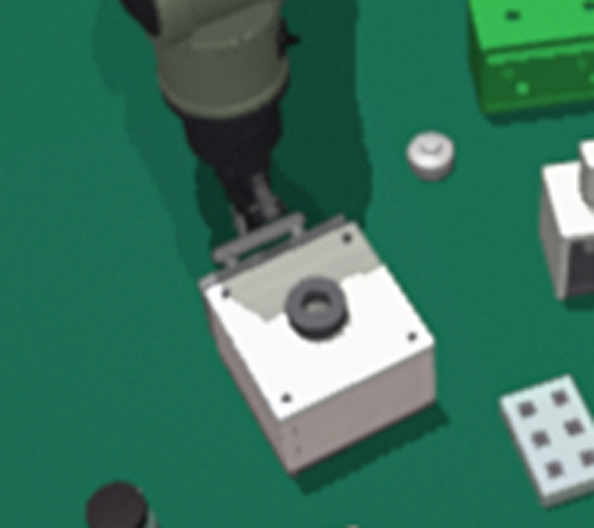

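The drawer is nearly shut. Its front plate is almost at the housing's front edge (crop (275,250)), with the fingers against the bar at (262,225). I'll continue in small steps until the force rises.

>>> move_arm(jaw=[255,255,255,255], dp=[[0,0.004,0],[0,0.004,0],[0,0.002,0],[0,0,0]], rotation=[[0,0,0],[0,0,0],[0,0,0],[0,0,0]])

```text
clock: 5.32
position: [0.522, -0.1632, 0.0505]
tool_rot: [3.141, -0.0, 1.741]
force: [-0.4, -0.3, -0.4]
grip_width: -0.0002
```

>>> move_arm(jaw=[255,255,255], dp=[[0,0.003,0],[0,0.002,0],[0,0,0]], rotation=[[0,0,0],[0,0,0],[0,0,0]])

```text
clock: 5.7
position: [0.5255, -0.1626, 0.0504]
tool_rot: [-3.141, -0.0, 1.741]
force: [-3.9, -0.3, 1.8]
grip_width: -0.0003
```

>>> move_arm(jaw=[255,255,255], dp=[[0,0.0015,0],[0,0.0005,0],[0,0,0]], rotation=[[0,0,0],[0,0,0],[0,0,0]])

```text
clock: 6.08
position: [0.5257, -0.1626, 0.0503]
tool_rot: [-3.138, -0.0, 1.74]
force: [-11.9, 0.0, 8.0]
grip_width: -0.0002
```

Force rises to 12 N with no travel, so this is the end stop. Backing off and lifting.

>>> move_arm(jaw=[255,255,255,255,0,0,0,0], dp=[[0,-0.025,0],[0,-0.03,0],[0,0,-0.07],[0,0,-0.07],[0,0,-0.07],[0,0,-0.05],[0,0,0],[0,0,0]], rotation=[[0,0,0],[0,0,0],[0,0,0],[0,0,0],[0,0,0.051],[0,0,0.051],[0,0,0],[0,0,0]])

```text
clock: 7.08
position: [0.4839, -0.1697, 0.258]
tool_rot: [-3.142, 0.0, 1.422]
force: [-0.2, 0.3, -0.7]
grip_width: 0.0722
```

Run:
```python
from h import *
delta([.607,.105,.25],-8.5)
t=grab_frame("top");s=grab_frame("scene");cv2.imwrite("pics/top3.png",t);cv2.imwrite("pics/scene3.png",s)
f=lambda i:cv2.resize(i,(640,400),interpolation=cv2.INTER_CUBIC)
A=cv2.resize(t[155:245,215:395],(600,300),interpolation=cv2.INTER_CUBIC);B=cv2.resize(s[182:272,240:420],(600,300),interpolation=cv2.INTER_CUBIC)
cv2.imwrite("pics/c3.png",np.vstack([A,B]))
```

```text
pos [ 0.4839 -0.1697  0.258 ] rot [-3.1415  0.0001  1.4218] F [-0.1917  0.3053 -0.6684] w 0.07219289646183172 t 7.075
rotvec/pi [-0.      0.     -0.0002] dp after turn [0.3623 0.1015 0.01  ] dp now [0.3624 0.1013 0.01  ]
```

View pics/c3.png

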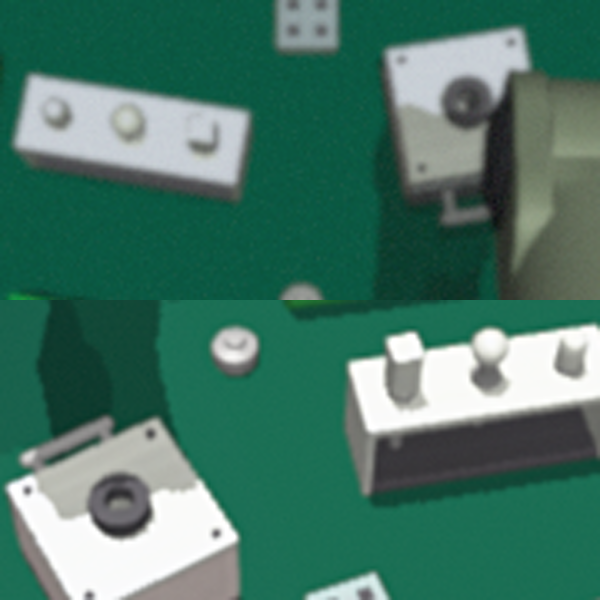

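Drawer shut: the front plate is hidden behind the housing edge and the bar sits close to it at crop (68,443). Measuring the probe's grip top and the rim more closely from these crops.

Run:
```python
from h import *
t=lambda u,v:np.array([[215+u*.3,155+v*.3]]);s=lambda u,v:np.array([[240+u*.3,182+(v-300)*.3]])
print("grip",cast("top",t(202,127),.146),cast("scene",s(404,345),.146))
print("rim",cast("top",t(468,101),.115),cast("scene",s(121,500),.115))
for n,p in(("top",[.607,.105,.146]),("scene",[.607,.105,.146])): print(proj(n,p))
print(proj("top",[.644,-.141,.115]),proj("scene",[.644,-.141,.115]))
print(proj("top",[.644,-.141,.095]),proj("scene",[.644,-.141,.095]))
# bush outline: dark mask -> compare with synthetic rim+foot outline centroid for ring model
for n,c0 in(("top",(354.54,185.3)),("scene",(275.8,243.58))):
    # centroid of hull of rim+foot circles at guess (analytic outline), correct shift
    g=np.array([.644,-.141]);a=np.linspace(0,6.283,200)
    for k in range(4):
        o=np.vstack([proj(n,np.c_[g[0]+.024*np.cos(a),g[1]+.024*np.sin(a),np.full(200,z)]) for z in(.095,.115)]).astype(np.float32)
        m=cv2.moments(cv2.convexHull(o));cc=np.array([m["m10"],m["m01"]])/m["m00"]
        g=g+(cast(n,np.array(c0),.105)-cast(n,cc,.105))[0,:2]
    print(n,"guide by outline",g)
```

```text
grip [[0.6041 0.1033 0.146 ]] [[0.6066 0.1049 0.146 ]]
rim [[ 0.6395 -0.1417  0.115 ]] [[ 0.649  -0.1401  0.115 ]]
[[275.0602 192.1554]]
[[361.3114 195.6111]]
[[355.1618 183.896 ]] [[275.3699 240.5278]]
[[354.5408 185.4448]] [[275.9258 244.9003]]
top guide by outline [ 0.6418 -0.1399]
scene guide by outline [ 0.6465 -0.1413]
```

>>> move_arm(jaw=[0,0,0,0,0,0,0], dp=[[0.0603,0.0167,0],[0.0603,0.0167,0],[0.0603,0.0167,0],[0.0603,0.0167,0],[0.0603,0.0167,0],[0.0601,0.0167,0],[0,0,0]], rotation=[[0,0,0],[0,0,0],[0,0,0],[0,0,0],[0,0,0],[0,0,0],[0,0,0]])

```text
clock: 8.05
position: [0.6065, 0.1086, 0.2568]
tool_rot: [-3.139, -0.002, 1.426]
force: [-0.6, -0.6, -0.2]
grip_width: 0.0851
```

Run:
```python
from h import *
delta([.606,.1045,.11],-8.5)
```

```text
pos [0.6065 0.1086 0.2568] rot [-3.1391 -0.0017  1.426 ] F [-0.5782 -0.6079 -0.2116] w 0.08512099530097146 t 8.05
rotvec/pi [-0.0008 -0.0005  0.0011] dp after turn [-0.0052  0.0001  0.1835] dp now [-0.0055  0.0005  0.1835]
```

>>> move_arm(jaw=[0,0,0,0,0], dp=[[0,0,0.04],[0,0,0.04],[0,0,0.04],[0,0,0],[0,0,0]], rotation=[[0,0,0],[0,0,0],[0,0,0],[0,0,0],[0,0,0]])

```text
clock: 8.68
position: [0.6069, 0.1042, 0.1633]
tool_rot: [3.141, -0.0, 1.42]
force: [-0.7, -0.2, -0.1]
grip_width: 0.0854
```

Run:
```python
from h import *
delta([.606,.1045,.11],-8.5)
```

```text
pos [0.6069 0.1042 0.1633] rot [ 3.1412 -0.0003  1.4202] F [-0.7073 -0.2141 -0.1155] w 0.08544649358169469 t 8.675
rotvec/pi [ 0.0001 -0.0001 -0.0007] dp after turn [ 0.0003 -0.0012  0.0666] dp now [ 0.0002 -0.0012  0.0666]
```

>>> move_arm(jaw=[0,0,0,120,140,160,180,200,220,255], dp=[[0,-0.001,0.04],[0,0,0.0265],[0,0,0],[0,0,0],[0,0,0],[0,0,0],[0,0,0],[0,0,0],[0,0,0],[0,0,0]], rotation=[[0,0,0],[0,0,0],[0,0,0],[0,0,0],[0,0,0],[0,0,0],[0,0,0],[0,0,0],[0,0,0],[0,0,0]], squeeze=50)

```text
clock: 9.93
position: [0.6059, 0.1044, 0.1096]
tool_rot: [3.141, -0.0, 1.42]
force: [-1.2, -1.2, 6.8]
grip_width: 0.0235
```

>>> move_arm(jaw=[255,255,255,255], dp=[[0,0,0],[0,0,0],[0,0,0],[0,0,0]], rotation=[[0,0,0],[0,0,0],[0,0,0],[0,0,0]])

```text
clock: 10.42
position: [0.6059, 0.1044, 0.1097]
tool_rot: [3.141, -0.0, 1.42]
force: [-1.5, 0.4, 6.2]
grip_width: 0.0232
```

>>> move_arm(jaw=[255,255,255,255,255,255,255,255], dp=[[0,0,-0.005],[0,0,-0.015],[0,0,-0.03],[0,0,-0.03],[0,0,-0.04],[0,0,-0.04],[0,0,-0.015],[0,0,0]], rotation=[[0,0,0],[0,0,0],[0,0,0],[0,0,0],[0,0,0],[0,0,0],[0,0,0],[0,0,0]])

```text
clock: 11.42
position: [0.6059, 0.1043, 0.2497]
tool_rot: [3.141, -0.0, 1.42]
force: [0.1, 0.5, -1.6]
grip_width: 0.0237
```

Run:
```python
from h import *
delta([.615,-.11,.2497],-8.5)
```

```text
pos [0.6059 0.1043 0.2497] rot [ 3.1407 -0.0002  1.4201] F [ 0.0625  0.4508 -1.5507] w 0.023712537548277682 t 11.425
rotvec/pi [ 0.0003 -0.0001 -0.0007] dp after turn [-0.2633  0.0508 -0.    ] dp now [-0.2632  0.0514 -0.    ]
```

>>> move_arm(jaw=[255,255,255,255,255,255,255,255,255,255], dp=[[-0.0423,0.0133,0],[-0.0423,0.0133,0],[-0.0423,0.0133,0],[-0.0423,0.0133,0],[-0.0423,0.0133,0],[-0.0423,0.0133,0],[-0.0423,0.0133,0],[0,0,0],[0,0,0],[0,0,0]], rotation=[[0,0,0],[0,0,0],[0,0,0],[0,0,0],[0,0,0],[0,0,0],[0,0,0],[0,0,0],[0,0,0],[0,0,0]])

```text
clock: 12.68
position: [0.6438, -0.1398, 0.2489]
tool_rot: [-3.141, -0.0, 1.422]
force: [-0.3, -0.2, -1.9]
grip_width: 0.0234
```

Run:
```python
from h import *
delta([.644,-.141,.2497],-8.5)
t=grab_frame("top");s=grab_frame("scene");cv2.imwrite("pics/top4.png",t);cv2.imwrite("pics/scene4.png",s)
# scene crop centred on the expected probe
print(proj("scene",[[.644,-.141,.230],[.644,-.141,.155],[.644,-.141,.115]]),proj("top",[[.644,-.141,.230],[.644,-.141,.155],[.644,-.141,.115]]))
A=cv2.resize(s[165:285,225:335],None,fx=5,fy=5,interpolation=cv2.INTER_CUBIC);cv2.imwrite("pics/c4.png",A)
```

```text
pos [ 0.6438 -0.1398  0.2489] rot [-3.1409 -0.0004  1.4216] F [-0.2867 -0.1667 -1.8586] w 0.02335087372176146 t 12.675
rotvec/pi [-0.0002 -0.0001 -0.0003] dp after turn [-0.0014  0.0005 -0.001 ] dp now [-0.0014  0.0005 -0.001 ]
[[271.8738 213.0311]
 [274.214  231.4367]
 [275.3699 240.5278]] [[359.0827 174.1178]
 [356.4552 180.6706]
 [355.1618 183.896 ]]
```

View pics/c4.png

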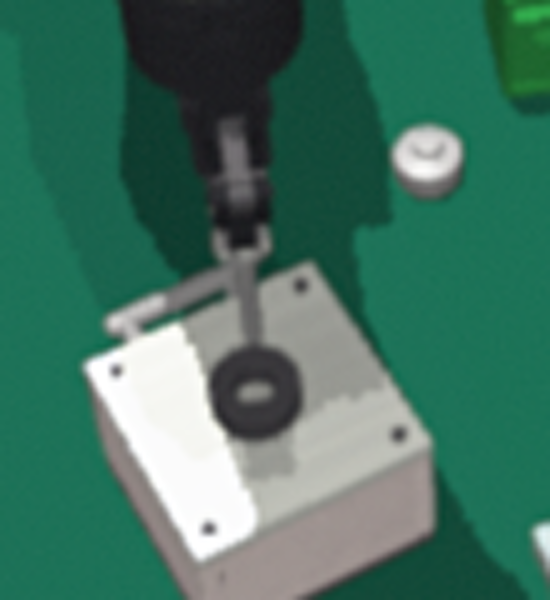

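The rod (crop (243,258)→(250,345)) hangs straight and points at the bush hole (255,390), about 1 mm too far to image right. I'll correct that and lower to just above the rim for a closer check.

>>> move_arm(jaw=[255,255,255,255,255,255], dp=[[-0.0014,0.0005,0],[0,0,0.015],[0,0,0.015],[0,0,0.01],[0,0,0],[0,0,0]], rotation=[[0,0,0],[0,0,0],[0,0,0],[0,0,0],[0,0,0],[0,0,0]])

```text
clock: 13.52
position: [0.6443, -0.1421, 0.2175]
tool_rot: [3.141, -0.0, 1.42]
force: [0.2, -0.3, -0.8]
grip_width: 0.0236
```

Run:
```python
from h import *
delta([.644,-.141,.2497],-8.5)
z=bot.observe()["position"][2]-.0197
s=np.mean([grab_frame("scene").astype(float) for _ in range(6)],0).astype(np.uint8);t=grab_frame("top")
cv2.imwrite("pics/scene5.png",s);cv2.imwrite("pics/top5.png",t)
p=bot.observe()["position"][:2]
print("collar,tip,rim scene crop px",[( (q-[250,200])*10).round(1) for q in proj("scene",[[*p,z],[*p,z-.075],[.644,-.141,.115]])])
A=cv2.resize(s[200:258,250:305],None,fx=10,fy=10,interpolation=cv2.INTER_CUBIC)
cv2.imwrite("pics/c5.png",A)
```

```text
pos [ 0.6443 -0.1421  0.2175] rot [ 3.1413 -0.0001  1.4202] F [ 0.2235 -0.2735 -0.8194] w 0.023633770646909854 t 13.525
rotvec/pi [ 0.0001 -0.     -0.0007] dp after turn [ 0.0013 -0.0006 -0.0402] dp now [ 0.0013 -0.0006 -0.0402]
collar,tip,rim scene crop px [array([224.5, 213.5]), array([247.1, 389.8]), array([253.7, 405.3])]
```

View pics/c5.png

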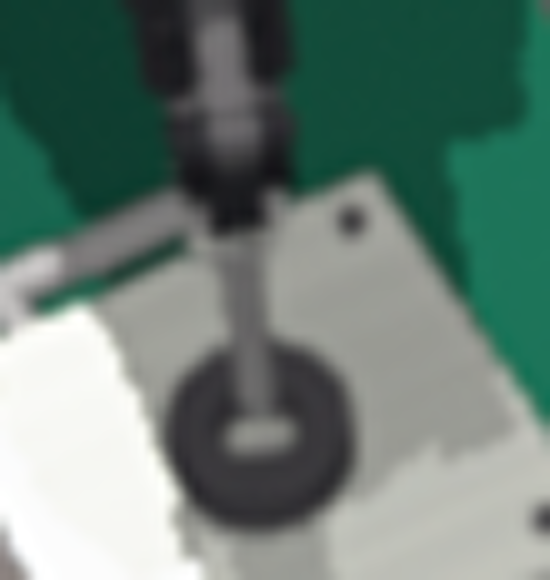

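The tip (crop (258,400)) is just above the bush rim centre, estimated at (258,415), and the rod is straight. I'll put sub-pixel numbers on the sideways offset.

Run:
```python
from h import *
g=cv2.cvtColor(cv2.imread("pics/scene5.png"),cv2.COLOR_BGR2GRAY).astype(float)
p=bot.observe()["position"];ax=lambda z:proj("scene",[*p[:2],z])[0]
a,b=ax(.2),ax(.115)
print("rod: row, observed col, TCP-axis col, width")
for r in range(225,234):
    x=np.arange(268,283);v=g[r,x];bg=np.interp(x,[268,282],[v[0],v[-1]]);w=np.clip(bg-v-8,0,None)
    print(r,(w*x).sum()/w.sum(),a[0]+(r-a[1])/(b[1]-a[1])*(b[0]-a[0]),w.sum()/w.max())
# bush edges per row by half-level crossing, against the modelled silhouette at (.644,-.141)
t=np.linspace(0,2*np.pi,400)
o=np.vstack([proj("scene",np.c_[.644+.024*np.cos(t),-.141+.024*np.sin(t),np.full(400,z)]) for z in np.linspace(.095,.115,9)]).astype(np.float32)
h=cv2.convexHull(o)[:,0]
print("model bush bbox",h.min(0),h.max(0))
lev=110
for r in range(236,252,1):
    v=g[r,258:296];d=np.where(v<lev)[0]
    if len(d)<3: continue
    i,j=d[0],d[-1]
    L=258+i-(lev-v[i])/(v[i-1]-v[i]);Rr=258+j+(lev-v[j])/(v[j+1]-v[j])
    print(r,"L,R",round(L,2),round(Rr,2),"mid",round((L+Rr)/2,2))
for c in range(270,283,2):
    v=g[228:262,c];d=np.where(v<lev)[0];j=d[-1];i=d[0];print("col",c,"bottom",228+j+(lev-v[j])/(v[j+1]-v[j]),"top",228+i-(lev-v[i])/(v[i-1]-v[i]) if i else 0, "model bottom",np.max(np.where(abs(h[:,0]-c)<.6,h[:,1],0)))
print("model mids",[ (r,round(float((h[abs(h[:,1]-r)<.5,0].min()+h[abs(h[:,1]-r)<.5,0].max())/2),2)) for r in(238,241,243,245,247,249)])
```

```text
rod: row, observed col, TCP-axis col, width
225 274.44559585492226 272.9169725376589 1.9693877551020418
226 273.54036243822077 273.04544596927246 4.259649122807017
227 273.64267515923564 273.17391940088606 4.301369863013699
228 273.82326111744584 273.3023928324996 3.938622754491017
229 273.94992175273865 273.43086626411315 3.9082568807339437
230 273.9900914634147 273.5593396957267 3.963746223564956
231 274.1530382595649 273.68781312734023 3.8862973760932946
232 274.35663284479523 273.8162865589538 3.763790664780764
233 274.9419134396355 273.9447599905673 4.824175824175824
model bush bbox [265.7409 232.5627] [285.4232 253.0133]
236 L,R 269.16 282.44 mid 275.8
237 L,R 267.97 283.42 mid 275.7
238 L,R 267.2 284.08 mid 275.64
239 L,R 266.64 284.42 mid 275.53
240 L,R 266.33 284.68 mid 275.51
241 L,R 265.97 284.86 mid 275.42
242 L,R 265.84 285.02 mid 275.43
243 L,R 265.82 285.15 mid 275.49
244 L,R 265.94 285.22 mid 275.58
245 L,R 266.36 285.21 mid 275.79
246 L,R 266.71 285.09 mid 275.9
247 L,R 267.22 284.71 mid 275.97
248 L,R 267.69 284.18 mid 275.94
249 L,R 268.18 283.37 mid 275.78
250 L,R 268.53 282.39 mid 275.46
251 L,R 269.52 281.11 mid 275.31
col 270 bottom 251.34146341463415 top 235.27027027027026 model bottom 251.86826
col 272 bottom 252.46153846153845 top 234.21621621621622 model bottom 252.61092
col 274 bottom 252.91489361702128 top 0 model bottom 252.97707
col 276 bottom 252.97826086956522 top 232.35714285714286 model bottom 253.01329
col 278 bottom 252.56 top 233.67441860465115 model bottom 252.81361
col 280 bottom 252.0 top 234.27906976744185 model bottom 252.28102
col 282 bottom 250.36 top 235.58823529411765 model bottom 251.28317
model mids [(238, 275.5), (241, 265.75), (243, 285.28), (245, 285.39), (247, 275.81), (249, 275.7)]
```

The bush edges match the model at (0.644,-0.141) to under 0.1 px. The rod axis is within about 0.3 mm sideways of the hole centre, and the tip row agrees within about 1 mm. Clearance is 6 mm, so I'm lowering 73 mm.

>>> move_arm(jaw=[255,255,255,255,255,255,255,255], dp=[[0,0,0.01],[0,0,0.01],[0,0,0.01],[0,0,0.01],[0,0,0.01],[0,0,0.01],[0,0,0],[0,0,0]], rotation=[[0,0,0],[0,0,0],[0,0,0],[0,0,0],[0,0,0],[0,0,0],[0,0,0],[0,0,0]])

```text
clock: 14.88
position: [0.6443, -0.1422, 0.1695]
tool_rot: [3.141, -0.0, 1.42]
force: [0.9, -0.1, -1.0]
grip_width: 0.0235
```

>>> move_arm(jaw=[255,255,255,255,255,255], dp=[[0,0,0.01],[0,0,0.01],[0,0,0.007],[0,0,0.004],[0,0,0],[0,0,0]], rotation=[[0,0,0],[0,0,0],[0,0,0],[0,0,0],[0,0,0],[0,0,0]])

```text
clock: 15.62
position: [0.6443, -0.1422, 0.1447]
tool_rot: [3.141, 0.0, 1.42]
force: [-0.3, -0.3, -1.1]
grip_width: 0.0235
```

Run:
```python
from h import *
s=bot.observe();print(s["position"],s["tool_rot"],s["force"],s["grip_width"],s["clock"],abs(s["qd"]).max())
im=np.mean([grab_frame("scene").astype(float) for _ in range(6)],0).astype(np.uint8);cv2.imwrite("pics/scene6.png",im)
print([((q-[250,200])*10+4.5).round(0) for q in proj("scene",[[.644,-.141,.131],[.644,-.141,.125],[.644,-.141,.115]])])
cv2.imwrite("pics/c6.png",cv2.resize(im[200:258,250:305],None,fx=10,fy=10,interpolation=cv2.INTER_CUBIC))
```

```text
[ 0.6443 -0.1422  0.1447] [3.1413 0.     1.4202] [-0.2539 -0.3192 -1.0726] 0.023467506530276502 15.625 0.002263947043536663
[array([254., 374.]), array([255., 387.]), array([258., 410.])]
```

View pics/c6.png

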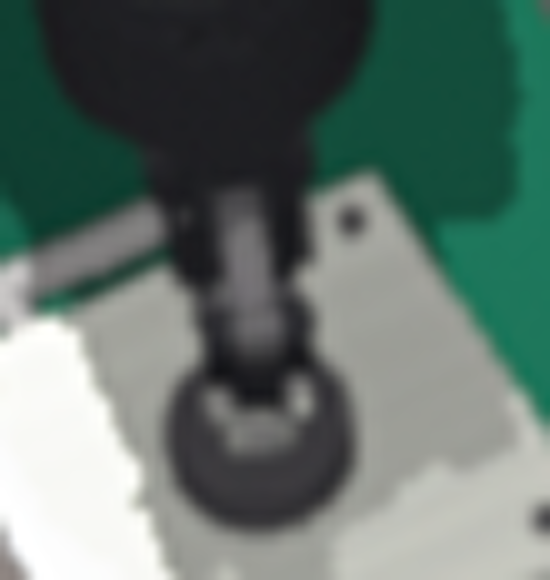

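Run:
```python
from h import *
g=[cv2.cvtColor(cv2.imread(f"pics/scene{k}.png"),cv2.COLOR_BGR2GRAY).astype(int) for k in(5,6)]
for r in range(236,249): print(r,g[0][r,266:286],"|",g[1][r,266:286])
t=np.linspace(0,6.283,200)
for z in(.131,.125):
    q=proj("scene",np.c_[.644+.013*np.cos(t),-.141+.013*np.sin(t),np.full(200,z)]);print(z,q.min(0),q.max(0))
```

```text
236 [160 157 144 115  83  61  63  82 102 104  92  70  56  54  57  69  96 128
 149 154] | [163 161 148 115  64  28  23  30  39  40  39  35  30  31  34  57  97 132
 152 157]
237 [156 143 109  75  59  55  60  79 102 105  95  74  59  56  56  55  67  96
 129 151] | [160 146 112  76  50  27  24  25  28  31  30  30  45  68  68  56  67  98
 132 154]
238 [149 119  75  55  54  56  58  76 102 106  96  75  58  56  57  55  56  69
 107 146] | [153 121  76  59  62  60  53  34  26  28  28  32  64 104 108  71  55  70
 109 149]
239 [140  93  57  53  56  55  53  71  99 105  97  75  54  52  56  58  56  59
  91 136] | [145  95  59  60  86 109  95  56  28  25  26  32  69 119 133  82  53  59
  93 139]
240 [127  76  53  56  57  52  47  61  87 100  96  73  55  49  54  58  57  57
  80 124] | [131  77  53  61  89 122 115  80  55  54  54  53  77 127 146  91  56  58
  82 127]
241 [109  66  54  56  55  49  48  64  86 102 103  89  76  59  55  57  57  57
  74 116] | [115  69  54  59  78 112 121 108  99 103 106  95  92 108 113  76  57  58
  76 119]
242 [100  62  54  57  54  50  65 100 125 130 131 126 115  84  59  57
[... 527 characters left out ...]
55 100] | [117  68  54  58  59  59  69  83  84  81  79  73  67  61  58  59  58  53
  56 103]
246 [176  83  47  55  58  58  59  62  62  61  60  58  57  57  57  58  55  47
  60 106] | [134  78  54  58  60  60  60  63  62  61  61  60  59  58  59  59  56  49
  61 108]
247 [227 126  54  51  57  58  58  57  57  57  57  58  58  58  59  56  49  48
  76 124] | [144  94  55  54  59  60  60  59  58  59  58  58  59  59  60  57  51  49
  78 128]
248 [245 175  81  46  51  57  59  58  58  57  58  58  59  58  55  51  46  60
 103 142] | [147 108  64  50  54  58  60  60  59  59  59  60  60  59  56  52  47  62
 106 146]
0.131 [269.6462 232.589 ] [280.1803 241.3666]
0.125 [269.8384 233.9479] [280.3316 242.7096]
```

The collar's lower edge is at about row 242.7, as predicted for a 10 mm gap. Centring is within about 1 mm, the force shows only the probe's weight, and the arm is still. Handing in.

Run:
```python
from workcell import workorder,bot
s=bot.observe();print(s["position"],s["force"],s["grip_width"],s["clock"]);print(workorder.job_done())
```

```text
[ 0.64419617 -0.14219525  0.14463008] [ 0.1891943  -0.93104946 -0.98009913] 0.02368919777539437 15.925
the job is handed in; nothing more can be done
None
```

The drawer is fully shut and the probe hangs in the guide hole with its collar about 10 mm above the rim. I handed the job in at 15.9 s, with the gripper still holding it.

- **Drawer:** I pushed the bar with closed fingers until the force rose to about 12 N with no further travel. The next picture showed the front against the housing.
- **Probe:** I took the square-grip tool from the aluminium rack (jaw opening 23.5 mm for the 24 mm grip), moved it over the fixture and lowered it. I saw no sign of contact: the force readings after each lowering step showed little more than the probe's weight (about 1 N).
- **Last checks:** The gripper was upright to within 0.001 rad and still. The collar's lower edge matched a 10 mm gap in the image.
- **What disagreed:** In the scene camera the rod was 0.3 mm off the hole centre and the collar about 1 mm off, to the same side. Both are well inside the 6 mm clearance, so I left it. The two cameras differed by up to about 5 mm in x on the guide's position. I used the fixture's corners, which agreed to 2 mm, and the direct image comparison of rod and bush.

I saw no contact with the other items near the work, but I did not take a final picture of the whole bench.

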